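# Hang the meter modules on the burn-in rail and lock the selector

## Task

First push the pulled-out selector knob fully in, so that the burn-in rail is off. Then hang every meter module standing on the bench on its own stud of the rail: slip the keyhole in its back plate over a stud's head, lower it until the stud is fully home at the end of the slot, and let it hang upright; when all are hung, turn the selector knob so that its pointer faces the white mark while it is still pushed in, then pull the knob up to its stop to lock the setting. Leave the circuit board, the parts bin and the screwdriver where they are.

Things in the scene. Friction and masses are not known exactly. Their poses are not given: they have to be found in the camera images.
- meter1_mid (a point): Middle of a meter module: 60 mm above its underside, 35 mm ahead of the rear of its back plate. x points from back plate to display, z up. Three or four identical ones (0.35 kg) stand on the bench. From the rear along x: aluminium back plate 5 mm thick, 80 wide, 120 tall; then a grey box, 76 wide, only 55 tall, its front 70 mm from the plate's rear.
- meter1_grip (a point): Point to grip: 100 mm above the module's underside, 48 mm ahead of the plate's rear, in the black upright grip that stands on the box from 55 to 120 mm above the underside; the grip is 18 mm thick (y) and 26 mm long (x). Same axes.
- meter1_seat (a point): Where the stud's axis lies in the keyhole when hung home: mid-thickness of the back plate (2.5 mm from its rear), 107 mm above the underside. The keyhole goes through the plate above the box: a round hole 30 mm wide, its centre 29 mm below this point, and up from it a 14 mm wide slot that ends 4 mm above this point. 30 mm clear in front of it. Same axes.
- meter2_mid (a point): Another meter module, same as meter1 (None if absent).
- meter2_grip (a point): Grip of that module, as for meter1.
- meter2_seat (a point): Slot seat of that module, as for meter1.
- meter3_mid (a point): Another meter module, same as meter1 (None if absent).
- meter3_grip (a point): Grip of that module, as for meter1.
- meter3_seat (a point): Slot seat of that module, as for meter1.
- meter4_mid (a point): Another meter module, same as meter1 (None if absent).
- meter4_grip (a point): Grip of that module, as for meter1.
- meter4_seat (a point): Slot seat of that module, as for meter1.
- rail: The burn-in rail: a low fixed upright aluminium board 420 mm wide (y), 18 mm thick, 150 mm tall, with four studs 105 mm apart on the face that looks away from the robot. Origin at the foot of that face, at mid-width; x points out of the face, z up. A module hung home has its underside 19 mm above the bench, and its display faces away from the robot.
- stud1 (a point): Headed steel stud on the rail, 126 mm above the bench; point on its axis, 5 mm out from the face; x points out along the stud, z up. Shank 8 mm diameter, 10 mm long, then a head 22 mm diameter and 5 mm thick (front 15 mm out). Any module fits any stud, one each; its plate then sits between face and head with 5 mm of play.
- stud2 (a point): Another stud on the same rail, as stud1.
- stud3 (a point): Another stud on the same rail, as stud1.
- stud4 (a point): Another stud on the same rail, as stud1.
- dial (a joint): Angle of the selector knob, rad, 0 to 2.6, growing counter-clockwise seen from above; its white pointer line is at the white mark at 1.6. Friction holds it (0.05 N m).
- pull (a joint): How far the knob is pulled up, m: 0 pushed in, 0.012 fully out at its stop. Slides vertically against about 4 N of friction and stays where it is left; it starts pulled out.
- dial_grip (a point): On the knob's vertical axis, 12 mm below the top of its black bar grip (52 mm long, 16 mm thick, 36 mm tall above a round skirt of 56 mm diameter that ends 24 mm below this point); x points along the bar to the end with the white pointer line. Knob stands on a fixed grey box 110 x 110 x 60 mm on the bench; pushed in, this point is 94 mm above the bench.
- mark (a point): The white mark on top of the selector box, 37 mm from the knob's axis, which the pointer must face.
- board: Green circuit board 100 x 75 mm lying on the bench; bystander, leave alone.
- partsbin: Small blue open bin 130 x 90 x 50 mm; bystander, leave alone.
- driver: Screwdriver lying on the bench; bystander, leave alone.
Things that resemble listed ones, but are neither listed nor needed, are in the scene too. Leave any brown, green or red look-alike of the part that bears meter3_mid alone.

How it is judged:
By the outcome, as a careful person would: the job done as asked, in the order asked, and still so for the second after the job is handed in, with the robot touching nothing.
Of meter1, meter2, meter3, meter4 only 3 to 4 are there at a start; the rules pass over those that are not, and their reading is None.
At some moment in a run one of meter1, meter2, meter3, meter4 may be knocked a few centimetres aside while the robot is not near it.
It also fails if it takes over 210 s, if anything falls off the work surface, if the arm or the gripper's body presses on something with over 40 N, if the wrist force passes 120 N, or if a joint passes its speed limit or range.

## Robot

A 6-joint arm with a two-finger parallel gripper is mounted at the origin on the work surface. World frame = base frame: x ahead of the robot, y to its left, z up, the work surface at z = 0. Lengths are in mm, angles in rad, forces in N, time in s.
With the tool pointing down it reaches from about 300 to 825 mm from the base axis. Payload 5.4 kg.
Tool frame: the origin (TCP) lies midway between the tips of the shut fingers; the grasp point (between the pads) lies 19 mm behind it; z points along the fingers, x is the direction in which the jaws open and shut, and the axes are right-handed (so a half turn about z gives the same grasp; the last joint's range is limited). The gripper opens to 92 mm and grips with 3 to 60 N. Pads are 20 mm wide; open, the fingers measure 128 mm over their backs; the gripper's body (75 mm by 189 mm) begins 69 mm behind the grasp point.
Start: joints at [-1.392, 0.158, 1.597, -0, 1.386, -0.21], TCP at [217.945, -532.077, 214.601] pointing down, gripper open.
Joint ranges: [-2.91, 2.91], [-0.94, 2.29], [0.18, 2.7], [-1.29, 4.43], [0.17, 2.64], [-3, 3]. Speed limits (rad/s): [2.57, 2.57, 3.14, 3.14, 3.14, 3.14].

## Interface

Orientations are given as a unit quaternion [w, x, y, z].
In Python, from bench import env gives the robot as it stands. Calls block until the motion is done:
- env.goto(position, orientation): joint-space move of the TCP to a pose.
- env.movel(position, attitude=None, rate=150, stop_force=None): straight line of the TCP; attitude=None keeps the orientation; rate is the mean speed in mm/s. With stop_force (N) it stops when the force on the tool has changed by that much, and returns True; else False.
- env.movej(angles): joint-space move.
- env.gripper_to(opening, effort=None): finger opening in mm; effort is the grip in N (None keeps the last); returns when the fingers have stopped.
- env.wait(seconds).
- env.solve_ik(position, orientation): joint angles nearest the present ones, or None.
- env.get_image(name): name is "scene" or "top"; returns a dict with "frame" (480x640x3 uint8, blue, green, red), "vfov" (degrees; the focal length in pixels is half the picture's height over the tangent of half this angle, whatever the lens; pixels are square), "cx", "cy" (the principal point, pixels), "R" (3x3) and "t" (3): a world point X has camera coordinates R X + t. Camera axes: x right, y down, z forward; pixel columns grow to the right and rows downward; lengths in mm; the calibration is good to about 2 mm. A picture is of the moment at which its call begins. There is no depth.
A pose or a line that the arm cannot do raises env.IKError and nothing moves.
- env.job_done(): hands the job in, once; it reports no verdict.
Readings, each from a call of its own:
- env.get_time(): time.
- env.get_joint_pos(): joint angles.
- env.get_dq(): joint speeds.
- env.get_tau(): joint torques, N m.
- env.get_eef_pos(): TCP position.
- env.get_ee_rot(): TCP orientation.
- env.get_wrist_force(): force on the tool from outside, world axes, zero at the start.
- env.get_wrist_torque(): the same for the moment, N m.
- env.get_gripper_width(): finger opening in mm.
Only numpy, scipy, OpenCV 4.12 (cv2) and the standard library are available. Lean on these libraries where they do the work, as an engineer would, in place of code of your own. Each camera call takes 0.05 s, during which the arm holds its last target. There are 200 camera calls.

## Working session

There is one attempt and no reset: what is moved stays moved. The work goes in short steps, each a Python script; the robot and the scene stay as the last script left them, time stands still between calls to the robot, and variables do not carry over. Pictures are saved under pics/ and viewed, on a budget of 14 in all, crops included, one or two more only if the job needs it, and the job is handed in when it is done.

```bash
ls; mkdir -p pics
python3 - <<'E'
from bench import env
import cv2,numpy as np
for n in("scene","top"):
    d=env.get_image(n); cv2.imwrite(f"pics/{n}0.png",d["frame"])
    R=np.array(d["R"]);t=np.array(d["t"]);print(n,d["vfov"],d["cx"],d["cy"],R.round(4).tolist(),t,"C",-R.T@t,[k for k in d])
print(env.get_time(),env.get_ee_rot(),env.get_gripper_width())
E
```

```text
pics
scene 57.90359503144247 318.6869911598424 235.6994284921125 [[-0.4966, 0.868, -0.0041], [0.6759, 0.3837, -0.6292], [-0.5445, -0.3153, -0.7773]] [ 293.86668257 -335.26011916 1410.03041982] C [1140.31682694  318.10607879  886.24421932] ['frame', 'vfov', 'cx', 'cy', 'R', 't']
top 54.828365865722155 325.02275710624406 240.13393687029762 [[0.0257, -0.9997, -0.0012], [-0.9752, -0.0248, -0.2201], [0.22, 0.0069, -0.9755]] [   6.97346196  644.58095734 1123.72900237] C [ 381.12472176   15.22548593 1238.06794706] ['frame', 'vfov', 'cx', 'cy', 'R', 't']
0.1 [-5.63961066e-04  8.30389220e-01 -5.57183192e-01 -5.62057547e-04] 92.02920666321232
```

View pics/scene0.png

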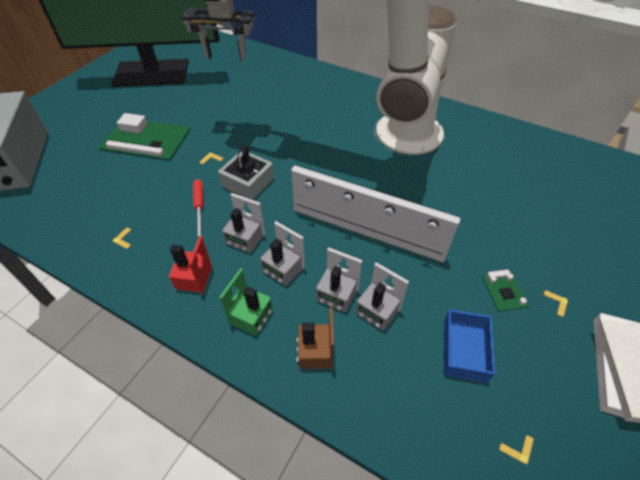

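View pics/top0.png

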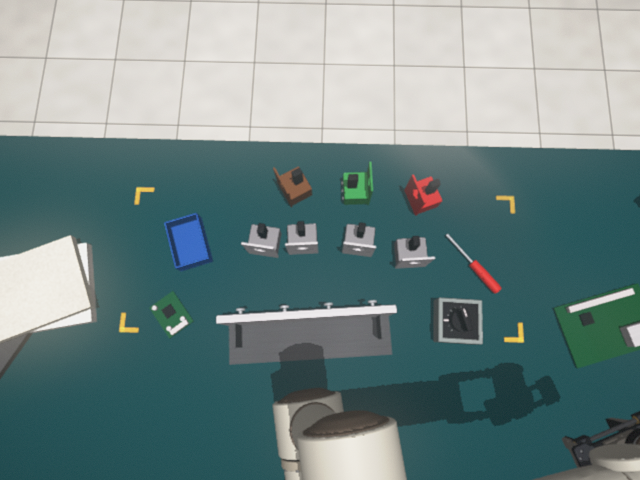

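The top view shows four grey modules at about (264,240), (302,238), (359,240) and (412,252), with plates towards the robot. The rail's top edge runs (218,319)–(395,309), the knob is at (459,320), and the brown, green and red look-alikes are in the back row. Next I'll enlarge crops of both views.

```bash
cat > h.py <<'E'
import cv2,numpy as np
from bench import env
class Cam:
    def __init__(s,n):
        d=env.get_image(n); s.im=d["frame"];s.R=np.array(d["R"]);s.t=np.array(d["t"])
        f=240/np.tan(np.radians(d["vfov"]/2)); s.K=np.array([[f,0,d["cx"]],[0,f,d["cy"]],[0,0,1]]);s.C=-s.R.T@s.t
    def ray(s,p): return s.R.T@np.linalg.inv(s.K)@np.array([p[0],p[1],1.])
    def on(s,p,z): r=s.ray(p); return s.C+r*(z-s.C[2])/r[2]
    def px(s,X): q=s.K@(s.R@np.array(X,float)+s.t); return q[:2]/q[2]
def tri(c1,p1,c2,p2):
    a,b=c1.ray(p1),c2.ray(p2);a/=np.linalg.norm(a);b/=np.linalg.norm(b)
    k=np.linalg.lstsq(np.c_[a,-b],c2.C-c1.C,rcond=None)[0]
    P,Q=c1.C+k[0]*a,c2.C+k[1]*b
    return (P+Q)/2,np.linalg.norm(P-Q)
def crop(im,x,y,w,h,k,name):
    cv2.imwrite(name,cv2.resize(im[y:y+h,x:x+w],None,fx=k,fy=k,interpolation=cv2.INTER_CUBIC))
E
python3 - <<'E'
from h import *
s,t=Cam("scene"),Cam("top")
crop(t.im,205,210,160,120,5,"pics/t1.png")
crop(t.im,335,215,160,132,4.5,"pics/t2.png")
crop(s.im,210,140,260,195,3,"pics/s1.png")
E
```

```text
(no output)
```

View pics/t1.png

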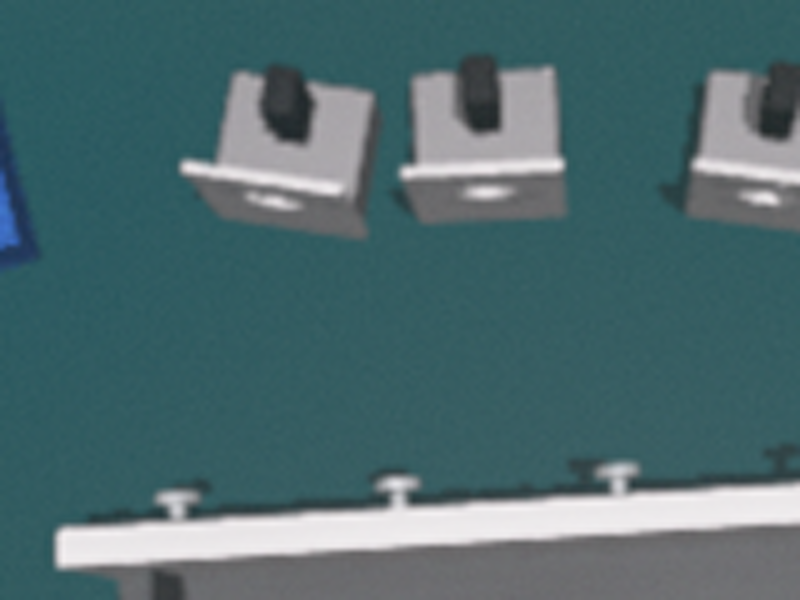

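View pics/t2.png

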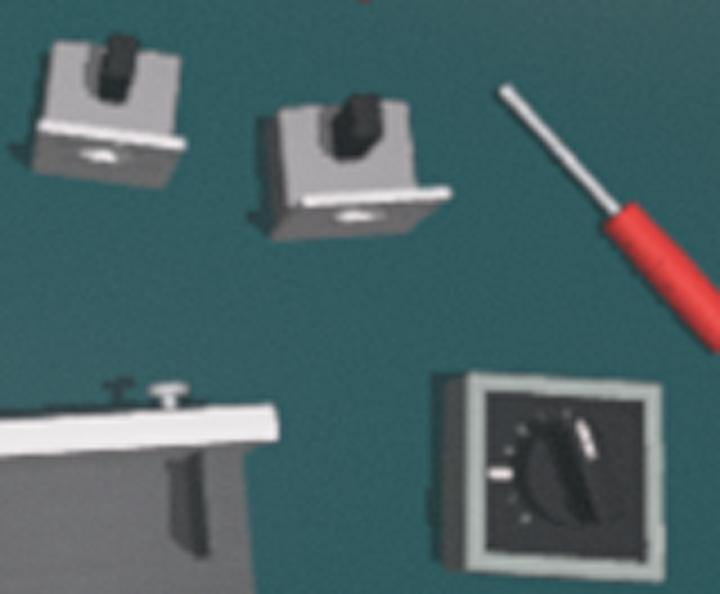

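View pics/s1.png

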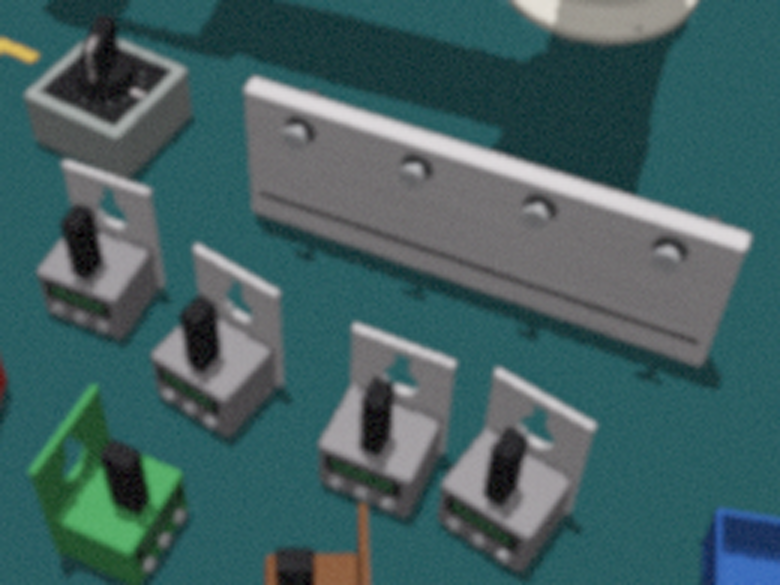

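All four modules face the robot with yaws of a few degrees. The pointer line is at about (465,312) px at bar height, and the mark at about (446,320). Now I'll take numbers from the masks.

```bash
cat >> h.py <<'E'
def strips(c,z,thr,roi,amin=25):
    """bright low-saturation strips -> list of (px centre, world end points at height z)"""
    x0,y0,x1,y1=roi; im=c.im.copy(); m=(im.min(2)>thr).astype(np.uint8); mm=np.zeros_like(m); mm[y0:y1,x0:x1]=m[y0:y1,x0:x1]
    n,l,st,ce=cv2.connectedComponentsWithStats(mm,connectivity=4); out=[]
    for i in range(1,n):
        if st[i,4]<amin: continue
        ys,xs=np.nonzero(l==i)
        W=np.array([c.on((u,v),z) for u,v in zip(xs,ys)])[:,:2]; m0=W.mean(0)
        e=np.linalg.svd(W-m0)[2]; d=e[0]; p=(W-m0)@d; q=(W-m0)@e[1]
        out.append(dict(px=ce[i].round(1),n=int(st[i,4]),c=m0.round(1),mid=(m0+d*(p.max()+p.min())/2).round(1),L=round(np.ptp(p),1),w=round(np.sqrt(12)*q.std(),1),yaw=round(np.degrees(np.arctan2(-d[0]*np.sign(d[1]),abs(d[1]))),2)))
    return out
E
python3 - <<'E'
from h import *
s,t=Cam("scene"),Cam("top")
for thr in(170,190):
    print(thr)
    for o in strips(t,120,thr,(235,210,440,275),12): print(o)
print("rail")
for thr in(170,190):
    for o in strips(t,150,thr,(205,280,405,335),5): print(o)
print("scene plates")
for o in strips(s,120,180,(215,185,420,300),12): print(o)
print("scene rail")
for o in strips(s,150,180,(285,160,465,260),12): print(o)
E
```

```text
170
{'px': array([301.7, 242.8]), 'n': 100, 'c': array([625.2,  80.6]), 'mid': array([625.1,  82.3]), 'L': np.float64(79.3), 'w': np.float64(8.0), 'yaw': np.float64(4.19)}
{'px': array([359.1, 244. ]), 'n': 103, 'c': array([625.6, -61.5]), 'mid': array([625.5, -62.5]), 'L': np.float64(77.4), 'w': np.float64(8.4), 'yaw': np.float64(-6.74)}
{'px': array([258.2, 245. ]), 'n': 100, 'c': array([616.8, 187.8]), 'mid': array([617.1, 189.8]), 'L': np.float64(82.1), 'w': np.float64(7.9), 'yaw': np.float64(-6.01)}
{'px': array([302., 248.]), 'n': 13, 'c': array([612. ,  79.4]), 'mid': array([612. ,  79.4]), 'L': np.float64(14.8), 'w': np.float64(5.9), 'yaw': np.float64(1.3)}
{'px': array([357.1, 249.1]), 'n': 14, 'c': array([612.6, -56.7]), 'mid': array([612.6, -56.5]), 'L': np.float64(15.0), 'w': np.float64(6.2), 'yaw': np.float64(-7.95)}
{'px': array([416.9, 258. ]), 'n': 98, 'c': array([ 594.1, -203.7]), 'mid': array([ 594.3, -206.3]), 'L': np.float64(78.9), 'w': np.float64(7.8), 'yaw': np.float64(4.03)}
{'px': array([413.5, 262.5]), 'n': 12, 'c': array([ 582.7, -195. ]), 'mid': array([ 582
[... 2112 characters left out ...]
p.float64(3.75)}
{'px': array([391.2, 272.5]), 'n': 58, 'c': array([614.9, 191. ]), 'mid': array([614.9, 191.2]), 'L': np.float64(75.2), 'w': np.float64(4.2), 'yaw': np.float64(-7.43)}
scene rail
{'px': array([376.8, 194.4]), 'n': 914, 'c': array([448.1,  72.8]), 'mid': array([449. ,  62.1]), 'L': np.float64(418.2), 'w': np.float64(17.1), 'yaw': np.float64(4.82)}
{'px': array([293.1, 232.6]), 'n': 27, 'c': array([644.5, -33.8]), 'mid': array([644.5, -34.3]), 'L': np.float64(44.3), 'w': np.float64(3.5), 'yaw': np.float64(-6.62)}
{'px': array([342.6, 254. ]), 'n': 47, 'c': array([642.8,  88. ]), 'mid': array([642.8,  88.5]), 'L': np.float64(63.9), 'w': np.float64(4.0), 'yaw': np.float64(3.87)}
```

```bash
cat >> h.py <<'E'
RY=np.radians(4.86); RX=np.array([np.cos(RY),np.sin(RY)]); RYV=np.array([-RX[1],RX[0]])
FACE=np.array([449.5,62.0])+9*RX
def stud(i,out=5,z=126): return np.r_[FACE+RX*out+RYV*(157.5-105*i),z]
def q(a): a/=2; return [0,np.cos(a),np.sin(a),0]   # tool down, jaw axis at heading a
E
python3 - <<'E'
from h import *
from scipy.spatial.transform import Rotation as Ro
s,t=Cam("scene"),Cam("top")
print((Ro.from_euler('z',.5)*Ro.from_euler('x',np.pi)).as_quat(scalar_first=True), q(.5))
for i in range(4): print("stud",i,stud(i).round(1),"head-top px top",t.px(stud(i,15,135)).round(1),"scene head",s.px(stud(i,15)).round(1))
for c,roi,n in((t,(420,280,500,355),'top'),(s,(215,145,280,200),'scene')):
    x0,y0,x1,y1=roi; g=c.im[y0:y1,x0:x1]; m=((g.min(2)>110)).astype(np.uint8)
    cs=cv2.findContours(m,cv2.RETR_EXTERNAL,cv2.CHAIN_APPROX_NONE)[0]; k=max(cs,key=cv2.contourArea).reshape(-1,2)+[x0,y0]
    W=np.array([c.on(p,60)[:2] for p in k]); r=cv2.minAreaRect(W.astype(np.float32)); print(n,"box",r)
    mm=(g.min(2)>150).astype(np.uint8)
    N,l,st,ce=cv2.connectedComponentsWithStats(mm)
    for i in range(1,N):
        p=ce[i]+[x0,y0]; print("white",p.round(1),st[i,4],"z60",c.on(p,60).round(1)[:2],"z118",c.on(p,118).round(1)[:2])
E
```

```text
[5.93287748e-17 9.68912422e-01 2.47403959e-01 1.51491233e-17] [0, np.float64(0.9689124217106447), np.float64(0.24740395925452294), 0]
stud 0 [450.1 220.1 126. ] head-top px top [239.5 308.1] scene head [430.9 227.5]
stud 1 [459.  115.5 126. ] head-top px top [283.9 305.4] scene head [387.3 213.2]
stud 2 [467.9  10.9 126. ] head-top px top [328.1 302.8] scene head [346.1 199.7]
stud 3 [476.8 -93.7 126. ] head-top px top [372.3 300.2] scene head [307.  186.9]
top box ((449.161376953125, -320.65875244140625), (110.23920440673828, 109.94631958007812), 87.96317291259766)
white [459.9 321.8] 400 z60 [ 445.5 -320.1] z118 [ 442.3 -303.6]
white [464.9 312.2] 13 z60 [ 469.6 -333.8] z118 [ 465.2 -316.6]
white [445.8 319.6] 9 z60 [ 450.1 -285. ] z118 [ 446.7 -270.2]
scene box ((448.1520690917969, -321.2075500488281), (112.57032012939453, 112.7573013305664), 88.10726928710938)
white [243.4 173.8] 135 z60 [ 473.1 -308.2] z118 [ 519.9 -264.3]
white [259. 158.] 1 z60 [ 397.2 -308.3] z118 [ 449.3 -264.3]
white [256. 171.] 1 z60 [ 446.3 -284.4] z118 [ 495.  -242.1]
white [239.4 196.7] 47 z60 [ 549.9 -265.2] z118 [ 591.3 -224.2]
```

Rail, studs, box and mark agree across both views: the box centre is (448.7,-321), and the pointer heading is about 15° against about 88° for the mark. Next I push the knob in.

Run:
```python
from h import *
P=[448.7,-321]
a=np.radians(15-90)
env.goto(P+[200],q(a)); env.gripper_to(0,20)
env.movel(P+[124],rate=120)
print(env.get_eef_pos(),env.get_joint_pos(),env.get_wrist_force())
h=env.movel(P+[102],rate=15,stop_force=16)
print(h,env.get_eef_pos(),env.get_wrist_force(),env.get_time())
env.movel(P+[180],rate=120)
env.goto([430,-250,260],q(a)); env.gripper_to(50)
s,t=Cam("scene"),Cam("top")
crop(s.im,200,130,80,60,10,"pics/s2.png")
for o in strips(t,120,180,(235,210,440,275),45)+strips(s,120,180,(215,185,420,300),30): print(o)
print(env.get_time())
```

```text
[ 449.0948515  -321.45648481  124.75947422] [-8.40086349e-01  1.85260920e-01  1.75138907e+00  5.62161776e-06
  1.20363242e+00  4.68911889e-01] [-0.51595581  0.27064478  0.38404781]
True [ 448.91371379 -321.22246199  106.33144324] [-1.94835104  1.03015566  4.44285374] 4.8833
{'px': array([301.4, 242.9]), 'n': 87, 'c': array([625. ,  81.4]), 'mid': array([624.8,  83.5]), 'L': np.float64(76.8), 'w': np.float64(7.3), 'yaw': np.float64(3.84)}
{'px': array([359.6, 244.3]), 'n': 86, 'c': array([625. , -62.5]), 'mid': array([625. , -62.4]), 'L': np.float64(77.4), 'w': np.float64(6.9), 'yaw': np.float64(-6.85)}
{'px': array([258.5, 245.2]), 'n': 82, 'c': array([616.4, 187.1]), 'mid': array([616.7, 189.7]), 'L': np.float64(77.6), 'w': np.float64(6.7), 'yaw': np.float64(-6.69)}
{'px': array([416.9, 258.1]), 'n': 78, 'c': array([ 593.9, -203.5]), 'mid': array([ 594.1, -205.1]), 'L': np.float64(76.5), 'w': np.float64(6.2), 'yaw': np.float64(4.35)}
{'px': array([382.6, 196.4]), 'n': 408, 'c': array([418.8,  81.2]), 'mid': array([419.5,  72.6]), 'L': np.float64(206.7), 'w': np.float64(17.7), 'yaw': np.float64(5.26)}
{'px': array([288.5, 229.9]), 'n': 43, 'c': array([622.9, -61.8]), 'mid': array([622.8, -62.8]), 'L': np.float64(74.7), 'w': np.float64(3.9), 'yaw': np.float64(-6.39)}
{'px': array([344.7, 254.8]), 'n': 52, 'c': array([622.3,  83.6]), 'mid': array([622.3,  83.1]), 'L': np.float64(74.4), 'w': np.float64(4.1), 'yaw': np.float64(3.93)}
{'px': array([390.6, 272.2]), 'n': 56, 'c': array([614.7, 189.7]), 'mid': array([614.8, 190.4]), 'L': np.float64(73.5), 'w': np.float64(4.2), 'yaw': np.float64(-7.28)}
7.1083
```

```bash
cat >> h.py <<'E'
def modules():
    t=Cam("top"); return [o for o in strips(t,120,180,(235,205,445,285),45)]
def grasp(o):
    y=np.radians(o["yaw"]); x=np.array([np.cos(y),np.sin(y)]); g=(o["c"]+o["mid"])/2+45.5*x-[0.5,0]
    a=y-np.pi/2
    env.gripper_to(50); env.goto([*g,190],q(a)); env.movel([*g,81],rate=120)
    env.gripper_to(0,40); w=env.get_gripper_width()
    f0=env.get_wrist_force(); env.movel([*g,81+75],rate=100); print("width",w,"weight",(env.get_wrist_force()-f0).round(2))
def tcp(i,gap,under,dy=0): return np.r_[FACE+RX*(gap+48)+RYV*(157.5-105*i+dy),under+81]
E
python3 - <<'E'
from h import *
P=[448.7,-321]; a=np.radians(15-90)
env.gripper_to(0); env.goto(P+[150],q(a)); env.movel(P+[112],rate=100)
h=env.movel(P+[101],rate=15,stop_force=28); print(h,env.get_eef_pos()[2],env.get_wrist_force())
env.movel(P+[190],rate=120)
o=dict(c=np.array([593.9,-203.5]),mid=np.array([594.1,-205.1]),yaw=4.4)
o["c"]=o["mid"]
grasp(o)
b=RY-np.pi/2
env.movel(tcp(3,60,75),q(b),rate=120)
env.movel(tcp(3,30,48),rate=100)
print(tcp(3,30,48),env.get_eef_pos(),env.get_time())
s,t=Cam("scene"),Cam("top")
crop(t.im,335,215,160,120,4,"pics/t3.png"); crop(s.im,230,110,160,120,4,"pics/s3.png")
A=cv2.imread("pics/t3.png");B=cv2.imread("pics/s3.png");v=np.vstack([A,B]);cv2.imwrite("pics/v3.png",cv2.resize(v,None,fx=.62,fy=.62,interpolation=cv2.INTER_AREA))
E
```

```text
True 106.28518774588039 [-1.05900496  1.6028599   6.68084908]
width 17.319517275837274 weight [ 0.53  0.3  -4.74]
[549.53081589 -87.56298296 129.        ] [550.08144494 -87.89782869 129.38204022] 16.625
```

View pics/v3.png

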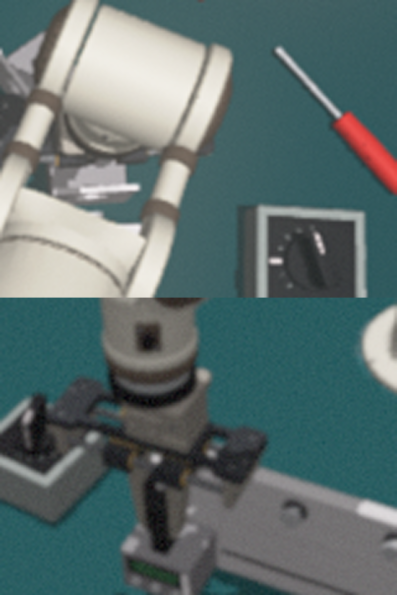

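The module is held upright in front of stud 4, and the knob is confirmed at its stop: 106.3 mm on both pushes. I insert with contact sensing.

```bash
cat >> h.py <<'E'
def gap(): return float((env.get_eef_pos()[:2]-FACE)@RX-48)
def insert(i,dy=0):
    h=env.movel(tcp(i,-4,48,dy),rate=30,stop_force=6); g=gap(); print("insert",h,"gap",round(g,2),env.get_wrist_force().round(1)); return g
def hang(i,g,dy=0):
    env.movel(tcp(i,g+2.5,48,dy),rate=20)
    h=env.movel(tcp(i,g+2.5,16,dy),rate=30,stop_force=7)
    print("lower",h,"under",round(env.get_eef_pos()[2]-81,2),env.get_wrist_force().round(1))
def leave(i):
    p=env.get_eef_pos(); env.gripper_to(45); env.wait(.2); env.movel([*p[:2],215],rate=120)
E
python3 - <<'E'
from h import *
g=insert(3)
if g<5: hang(3,g)
print(env.get_eef_pos(),env.get_time())
E
```

```text
insert True gap 1.17 [ 3.   0.2 -1.1]
lower True under 18.32 [-0.2  0.4  5.5]
[522.96781236 -89.71765796  99.31969015] 18.9083
```

Run:
```python
from h import *
leave(3)
env.goto([430,-250,260],q(np.radians(-75)))
s,t=Cam("scene"),Cam("top")
for o in modules(): print(o)
crop(s.im,210,140,260,195,3,"pics/s4.png")
print(env.get_time())
```

```text
{'px': array([270.4, 232.8]), 'n': 85, 'c': array([648.7, 159.4]), 'mid': array([648.8, 161.7]), 'L': np.float64(77.7), 'w': np.float64(7.0), 'yaw': np.float64(-4.46)}
{'px': array([343.3, 248.3]), 'n': 86, 'c': array([613.9, -22.6]), 'mid': array([616.3, -20.7]), 'L': np.float64(78.3), 'w': np.float64(7.7), 'yaw': np.float64(-52.23)}
{'px': array([300.3, 242.4]), 'n': 89, 'c': array([626.1,  84. ]), 'mid': array([626.1,  83.7]), 'L': np.float64(76.9), 'w': np.float64(7.2), 'yaw': np.float64(-1.26)}
21.7333
```

View pics/s4.png

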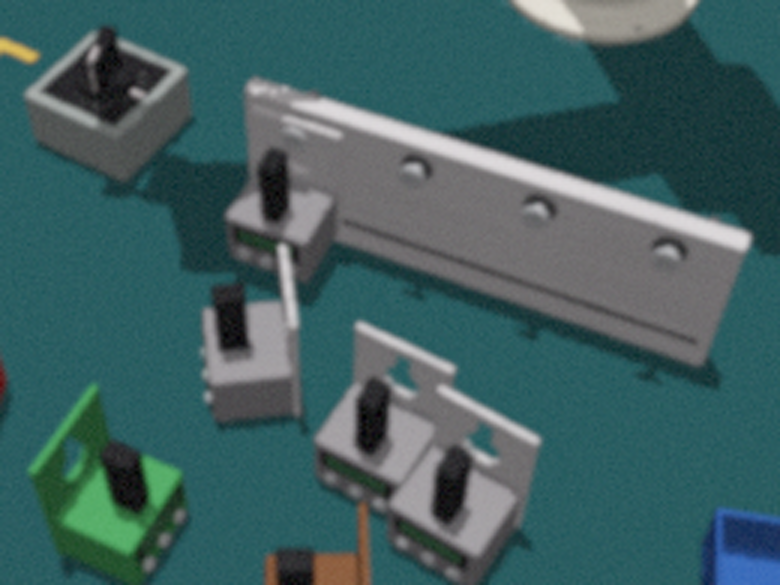

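Module 1 hangs on stud 4. The module at C has turned to -52°, most likely brushed by my low carry. A has moved beside B, which was probably the announced knock. From here I carry high.

```bash
cat >> h.py <<'E'
def place(o,i):
    grasp(o); p=env.get_eef_pos(); env.movel([*p[:2],81+140],rate=120)
    b=RY-np.pi/2
    env.movel(tcp(i,35,140),q(b),rate=130); env.movel(tcp(i,30,48),rate=120)
    g=insert(i)
    if -5<g<5: hang(i,g)
    print(env.get_time()); return g
E
python3 - <<'E'
from h import *
o=[m for m in modules() if m["c"][1]>130][0]; print(o)
if place(o,0)<5:
    leave(0); env.goto([430,-250,260],q(np.radians(-75)))
    for m in modules(): print(m)
    s=Cam("scene"); crop(s.im,210,140,260,195,3,"pics/s5.png")
E
```

```text
{'px': array([270.3, 232.7]), 'n': 86, 'c': array([648.7, 159.7]), 'mid': array([648.9, 161.7]), 'L': np.float64(77.7), 'w': np.float64(7.0), 'yaw': np.float64(-4.18)}
width 17.534680213790853 weight [-0.83 -3.5  -4.64]
insert True gap 0.91 [ 3.   0.5 -1. ]
lower True under 18.45 [-0.6 -0.5  4.1]
31.7333
{'px': array([343.3, 248.2]), 'n': 85, 'c': array([614.2, -22.4]), 'mid': array([616.3, -20.8]), 'L': np.float64(78.3), 'w': np.float64(7.7), 'yaw': np.float64(-52.11)}
{'px': array([301.5, 242.5]), 'n': 87, 'c': array([625.7,  81.2]), 'mid': array([625.8,  83.5]), 'L': np.float64(76.9), 'w': np.float64(7.2), 'yaw': np.float64(-1.54)}
```

View pics/s5.png

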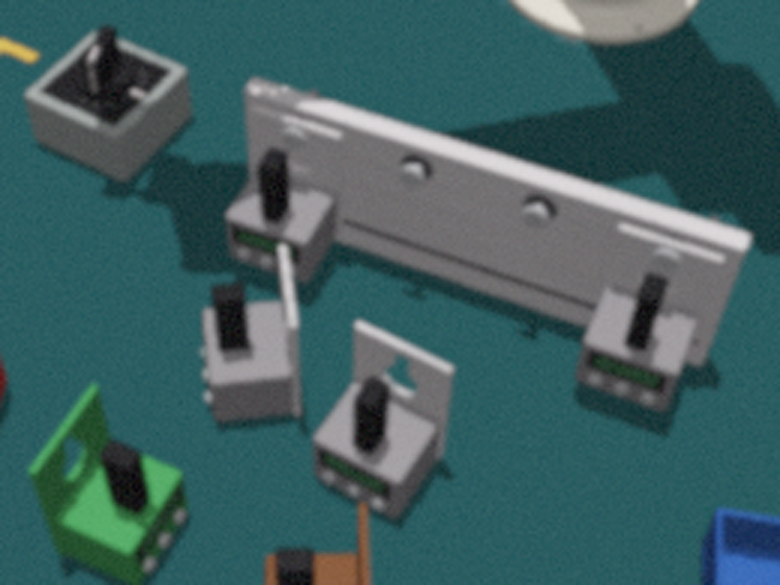

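The module on stud 1 is hung, at crop (650,330). Next are B to stud 2 and C to stud 3.

Run:
```python
from h import *
m=modules(); o=[x for x in m if 40<x["c"][1]<120][0]
if place(o,1)>=5: raise SystemExit
leave(1); env.goto([430,-250,260],q(np.radians(-75)))
m=modules(); print(m)
o=[x for x in m if -60<x["c"][1]<20 and x["c"][0]>580][0]
o["c"]=o["mid"]
if place(o,2)>=5: raise SystemExit
leave(2); env.goto([430,-250,260],q(np.radians(-75)))
s,t=Cam("scene"),Cam("top"); crop(s.im,210,130,260,195,3,"pics/s6.png"); crop(t.im,205,210,288,150,2.7,"pics/t6.png"); print(env.get_time())
```

```text
width 17.84149247304754 weight [-0.97 -1.29 -5.59]
insert True gap 1.02 [ 3.6  0.5 -1.9]
lower True under 18.2 [ 1.1 -0.3  5.1]
44.9333
[{'px': array([343.3, 248.3]), 'n': 85, 'c': array([614. , -22.5]), 'mid': array([616.2, -20.7]), 'L': np.float64(78.3), 'w': np.float64(7.6), 'yaw': np.float64(-52.31)}]
width 17.656017847590412 weight [-1.37  0.09 -2.77]
insert True gap 0.68 [ 2.7  0.5 -1.4]
lower True under 18.3 [-0.   0.2  4.7]
57.575
60.6583
```

View pics/s6.png

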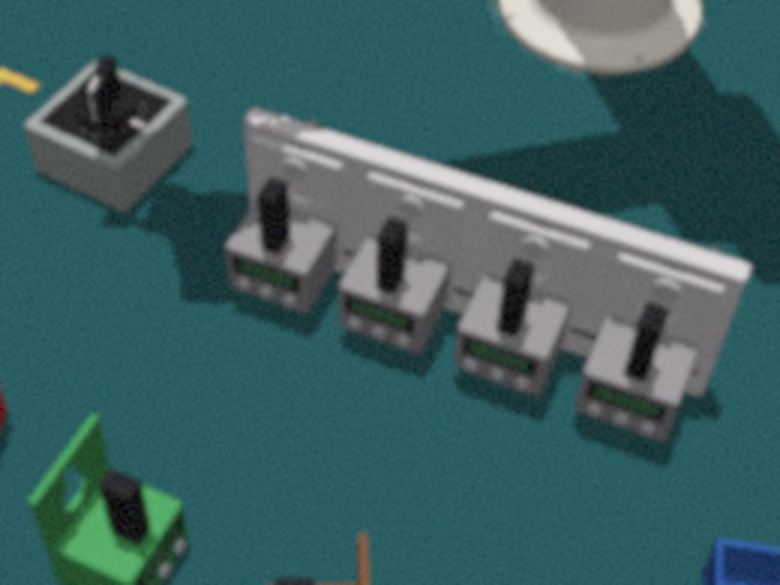

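View pics/t6.png

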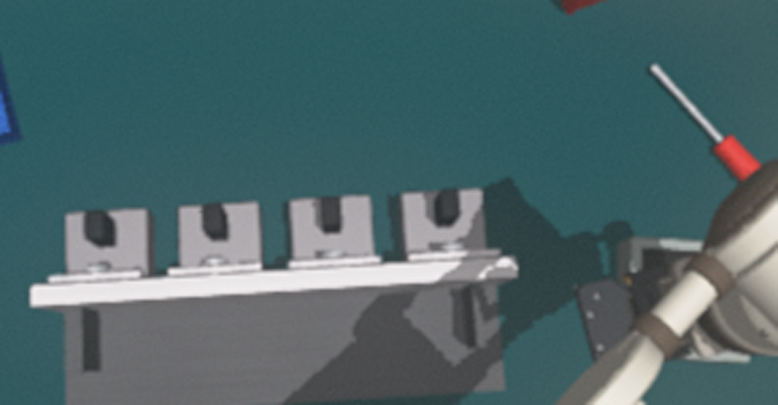

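All four modules hang upright on their studs. Now the knob: grip across the bar, turn it to the mark heading (about 88°) by rotating joint 6 only, and check before pulling.

Run:
```python
from h import *
P=[448.7,-321]; a=np.radians(15-90)
env.gripper_to(45); env.goto(P+[160],q(a)); env.movel(P+[79],rate=80)
env.gripper_to(0,30); print("w",env.get_gripper_width(),env.get_eef_pos(),env.get_wrist_force().round(1))
print(env.movel(P+[76],rate=10,stop_force=8),env.get_eef_pos()[2],env.get_wrist_force().round(1))
j=np.array(env.get_joint_pos()); j[5]-=np.radians(73); env.movej(j.tolist())
Q=env.get_ee_rot(); print("heading",np.degrees(2*np.arctan2(Q[2],Q[1])),env.get_eef_pos(),env.get_wrist_force().round(1),env.get_wrist_torque().round(2),env.get_gripper_width(),env.get_time())
```

```text
w 15.683392134444519 [ 448.68066509 -320.63120467   79.18680699] [-1.4  2.   2.6]
True 79.16333810009102 [-0.8  0.7  4.1]
heading -2.0311347174325167 [ 448.40957363 -320.35553716   79.133635  ] [-2.3  2.6  5. ] [0.5  0.43 0.06] 15.954266296982253 64.525
```

Run:
```python
from h import *
p=env.get_eef_pos(); env.gripper_to(45); env.movel([*p[:2],200],rate=120)
env.goto([217.9,-532,230],q(np.radians(-60)))
t=Cam("top"); crop(t.im,425,285,80,60,10,"pics/t7.png")
x0,y0,x1,y1=(430,290,490,350); g=t.im[y0:y1,x0:x1]
for thr in (130,150):
  N,l,st,ce=cv2.connectedComponentsWithStats((g.min(2)>thr).astype(np.uint8))
  for i in range(1,N):
    pp=ce[i]+[x0,y0]; A=t.on(pp,60)[:2]-[448.7,-320.8];B=t.on(pp,106)[:2]-[448.7,-320.8]
    if st[i,4]<60: print(pp.round(1),st[i,4],"z60",A.round(1),np.degrees(np.arctan2(A[1],A[0])).round(1),"z106",B.round(1),np.degrees(np.arctan2(B[1],B[0])).round(1))
print(env.get_time())
```

```text
[458.5 318.6] 14 z60 [4.7 3.8] 39.2 z106 [ 1.9 16.8] 83.7
[445.5 319.5] 8 z60 [ 1.5 36.5] 87.6 z106 [-1.2 48.2] 91.4
[458.4 318.7] 10 z60 [4.4 4.1] 43.1 z106 [ 1.5 17. ] 84.8
67.525
```

View pics/t7.png

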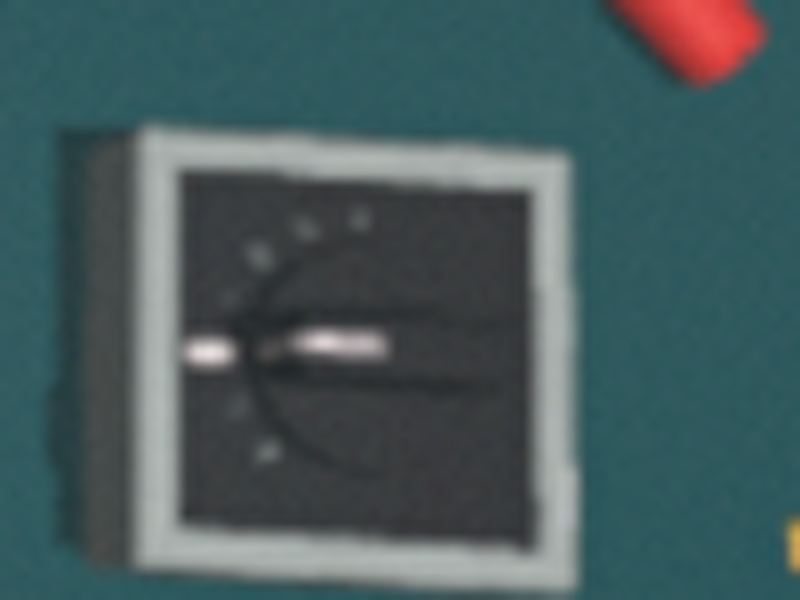

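The pointer line, crop (300,342)–(385,348), is parallel to the box edges and faces the mark at (210,351), with the heading within 1–3°. I re-grip and pull up.

Run:
```python
from h import *
P=[448.5,-320.7]; a=np.radians(-2.1)
env.goto(P+[170],q(a)); env.movel(P+[79],rate=80)
env.gripper_to(0,40); z0=env.get_eef_pos()[2]
h=env.movel(P+[97],rate=15,stop_force=22); print(h,env.get_eef_pos()[2]-z0,env.get_wrist_force().round(1),env.get_gripper_width())
Q=env.get_ee_rot(); print("heading",np.degrees(2*np.arctan2(Q[2],Q[1])))
env.wait(.2); z=env.get_eef_pos()[2]; env.gripper_to(45); env.movel(P+[200],rate=100)
env.goto([217.9,-532,230],q(np.radians(-60)))
t,s=Cam("top"),Cam("scene")
A=cv2.resize(t.im[285:345,425:505],None,fx=5,fy=5,interpolation=cv2.INTER_CUBIC);B=cv2.resize(s.im[140:200,205:285],None,fx=5,fy=5,interpolation=cv2.INTER_CUBIC)
C=cv2.resize(s.im,(800,600))[150:400,250:650]
D=cv2.resize(t.im[200:340,200:424],(400,250))
cv2.imwrite("pics/v8.png",np.vstack([np.hstack([A,B]),np.hstack([C,D])])); print(env.get_time())
for o in strips(t,150,180,(430,290,490,350),5): print(o['px'],o['n'])
```

```text
True 11.957248193072132 [ 2.  -1.1  0.8] 15.560168324282525
heading -2.09934401848257
74.7917
[445.4 319.8] 5
[460.5 319. ] 6
```

View pics/v8.png

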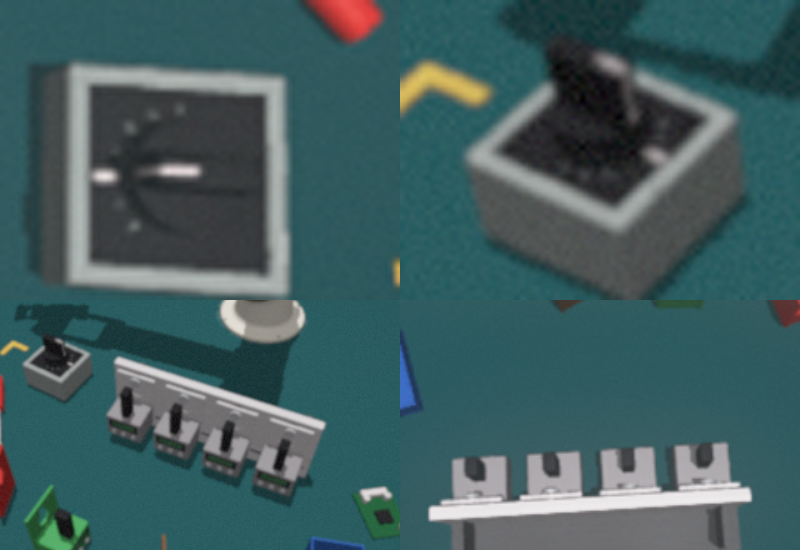

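The knob is up (11.96 mm, then the stop), the pointer faces the mark, and all four modules are hanging. I hand in.

```bash
python3 -c "
from bench import env
env.job_done()"
```

```text
the job is handed in; nothing more can be done
```

The job is done and handed in at about 75 s of the 210 s allowed, with the arm clear of everything.

- **Knob pushed in first:** two pushes both ended at 106.3 mm against an expected 106 mm, so it was at its stop before any hanging.
- **Modules:** four were on the bench, and each now hangs on its own stud. For every one the plate touched the rail face at about 1 mm. Lowering met the stud with the underside at 18.2–18.5 mm, against 19 mm nominal. The last pictures show all four upright with displays facing away from the robot.
- **Knob turned and locked:** I turned it to the mark while it was pushed in, then pulled it up 11.96 mm to its stop.

Two checks did not go cleanly:
- **Pointer angle:** the gripper heading and the line's direction both gave about 88°, matching the mark. The line's centroid from the camera gave 84–85°, which a 1 mm error in the knob's axis position would explain.
- **Modules moved on the bench:** after the first carry, one module had turned to -52°, most likely brushed by my low carry. Another had moved beside its neighbour, probably the announced knock. I re-measured and hung both normally, and carried higher after that.

I did not aim any move at the circuit board, parts bin, screwdriver or coloured look-alikes. I made no separate measurement that they stayed put.

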